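# Seat the grating disc of a food processor

### The arm

A 6-joint arm with a two-finger parallel gripper is mounted at the origin on a cart in front of the work surface, level with it; the furniture and walls round the work are solid. World frame = base frame: x ahead of the robot, y to its left, z up, the work surface at z = 0. Lengths are in m, angles in rad, forces in N, time in s.
With the tool pointing down it reaches from about 0.3 to 0.825 m from the base axis. Payload 5.4 kg.
Tool frame: the origin (TCP) lies between the finger pads; the fingertips stand 17 mm ahead of it and the grasp point (between the pads) lies 2 mm behind it; z points along the fingers, y is the direction in which the jaws open and shut (so a half turn about z gives the same grasp; the last joint's range is limited). The gripper opens to 92 mm and grips with 3 to 60 N. Pads are 20 mm wide; open, the fingers measure 128 mm over their backs; the gripper's body (75 mm by 189 mm) begins 69 mm behind the grasp point.
Start: joints at [0.951, 0.158, 1.597, -0, 1.386, -0.21], TCP at [0.229, 0.527, 0.232] pointing down, gripper open.
Joint ranges: [-2.91, 2.91], [-0.94, 2.29], [0.18, 2.7], [-1.29, 4.43], [0.17, 2.64], [-3, 3]. Speed limits (rad/s): [2.57, 2.57, 3.14, 3.14, 3.14, 3.14].

### API

Orientations are given as [roll, pitch, yaw] about the fixed x, y, z axes, in that order (R = Rz(yaw) Ry(pitch) Rx(roll)).
In Python, from rig import get_obs, capture, ctrl, spot_in gives the robot as it stands.
- The arm moves only by the tool send_rows, never from a script. Its argument "rows" is text: rows parted by semicolons, each of 5 numbers parted by spaces: the finger opening in m, from 0 to 0.0919, then the shift along the tool's x, y, z in m, then the turn about the tool's z in degrees. In form: hand tx ty tz yaw; .... A call has 1 to 12 rows; each row is the pose to reach, as a shift and turn from the pose measured when the call began, along the tool's axes at that moment; what a row does not reach only later rows make up. A row lasts 1/12 s, in which the tool goes at most 41.7 mm and 7.16 degrees, less where a joint would pass 70% of its speed; a pose out of reach is approached as far as the arm can. A call with a gripper value outside its range is refused whole. The fingers move at their own pace and stop on an object; "squeeze" is the grip in N (left out, the last holds). Time passes only in rows, so rows that repeat a pose let the fingers close. It gives the time, the measured TCP pose, the force and the opening at its end, in the units of the state.
- get_obs(): the state, without advancing time (a new reading comes with each control period).
- capture(name): name is "scene" or "top" or "wrist"; returns a dict with "img" (384x512x3 uint8, red, green, blue), "K" (3x3 intrinsics, pixels), "position" and "rotation" of the camera in the world. Camera axes: x right, y up, looking along -z (the intrinsics and any distortion apply to the point x, -y, -z); pixel columns grow to the right and rows downward; lengths in m; the calibration is good to about 2 mm. A picture is of the moment at which its call begins. There is no depth.
- ctrl.close_job(): hands the job in, once; it reports no verdict.
Trained networks look in a picture, given as the dict that the camera call returned (one of the last four; its "shot" number tells which), for a name from the list of things; names that differ only in an ending like _2 or _b are one class to them, and where a whole thing is asked for, a point or a joint stands for the part that bears it (a point fixed in the world has none). Each returns a list of dicts, best first, with "score" (0 to 1); they miss things now and then, are a little off and sometimes report something else, mostly with a low value. They report only what shows in the picture. A call takes as long as a camera call. They do not tell look-alikes from the thing itself.
- spot_in(picture, target): "pixel" ([column, row] in pixels, amid what is visible of it).
The state is a dict: "clock": time; "joints": joint angles; "qd": joint speeds; "tau": joint torques, N m; "tcp_pos": TCP position; "orientation": TCP orientation; "ft_force": force on the tool from outside, world axes, zero at the start; "moment": the same for the moment, N m; "gripper_width": opening from 0.0 (shut) to 1.0 (fully open).
Only numpy, scipy, OpenCV 4.12 (cv2) and the standard library are available. Lean on these libraries where they do the work, as an engineer would, in place of code of your own. Each camera call takes 0.05 s, during which the arm holds its last target. There are 200 camera calls.

### The job

The grating disc lies turned on its food-processor base, held up off it. With a fingertip, push the bar on the disc round until the notch in the disc's rim is over the locating pin of the base, and only then press the disc straight down until it is fully seated on the pin, flat and all the way home. Never lift or tip the disc, and leave the cup, the glass and the whetstone where they stand.

Things in the scene. Friction and masses are not known exactly. Their poses are not given: they have to be found in the camera images.
- drive_base: White round food-processor base, 180 mm wide, rim top 40 mm high, fixed. Origin: centre of its underside, on the disc's axis; z up, +x towards the locating pin; a small white dial on its side marks -x. In it a grey ring-shaped seat, 90 mm wide, carries the disc; the seat slides down by 10 mm under a push of about 7 N and stays where it is left (no spring back).
- pin (a point): Middle of the top of the part of the locating pin that enters the notch, 61.5 mm from the base's axis along its +x, 50.5 mm above the base's underside. The pin is a fixed dark steel key, 7 mm wide, tapered to 3 mm in its top 4 mm, running radially from 59 mm out to a heel 70 to 82 mm from the axis that shows beside the disc, its top at 56 mm.
- disc: Steel disc, loose, 130 mm wide, 5 mm thick, about 0.2 kg. Origin: centre of its underside, z up, +x to the only notch in its rim. On top: a grey bar along x through the centre (96 long, 9 wide, top 19 mm above the underside) and a round boss (30 wide, top at 20 mm). Underside 52 mm above the base's underside at the start, 42 seated. Pushed at the bar (1 to 3 N) it turns either way, and stops.
- notch (a point): Middle of the notch, at the level of the disc's underside, 61.5 mm from the disc's centre along its +x. The notch is 14 mm wide and open to the rim, its floor 57 mm from the centre. At the start it points at least 0.7 rad away from the pin, either way; off the notch the pin blocks the disc 1.5 mm below its starting height. The disc has 1 mm of sideways play.
- tea_cup: Straight tea cup, 65 mm in diameter, 78 mm high, loose. Origin: centre of its underside. To be left alone.
- small_glass: Small drinking glass, 58 mm in diameter, 70 mm high, loose. Origin: centre of its underside. To be left alone.
- stone: Grey whetstone in its holder, 100 x 62 x 38 mm (x, y, z), loose. Origin: centre of its underside. To be left alone.
Not all that is in view belongs to the job. Several things have the shape of the disc; the one meant has the colours described above.

How it is judged:
By the outcome, as a careful person would: the job done as asked, in the order asked, and still so for the second after the job is handed in, with the robot touching nothing.
It also fails if it takes over 48 s, if anything falls off the work surface, if the arm or the gripper's body presses on something with over 40 N, if the wrist force passes 120 N, or if a joint passes its speed limit or range.

## Working session

There is one attempt and no reset: what is moved stays moved. The work goes in short steps, Python scripts to look and compute and a tool call to move; the robot and the scene stay as the last step left them, time stands still between calls to the robot, and variables do not carry over. Pictures are saved under pics/ and viewed, about 8 in all and at most 12, crops included, and the job is handed in when it is done.

Besides the shell and the picture viewer there is one more tool, called after "Request:" by a JSON object that holds its "api" and its "payload", one argument or row to a line. send_rows: Moves the arm, as the interface text tells. Its arguments: {"type":"object","properties":{"rows":{"type":"string"},"squeeze":{"type":"number"}},"required":["rows"]}

```bash
mkdir -p pics; cat > h.py <<'E'
import numpy as np, cv2
from rig import get_obs, capture, ctrl, spot_in
def ray(c,px):
    K=np.array(c["K"]);d=np.linalg.solve(K,[px[0],px[1],1.]);d=np.array([d[0],-d[1],-d[2]])
    d=np.array(c["rotation"])@d;return np.array(c["position"]),d/np.linalg.norm(d)
def atz(c,px,z):
    p,d=ray(c,px);return p+d*(z-p[2])/d[2]
def proj(c,P):
    q=np.array(c["rotation"]).T@(np.array(P)-np.array(c["position"]));q=np.array([q[0],-q[1],-q[2]])
    u=np.array(c["K"])@q;return u[:2]/u[2]
def tri(a,b):
    A=np.zeros((3,3));v=np.zeros(3)
    for p,d in(a,b):
        M=np.eye(3)-np.outer(d,d);A+=M;v+=M@p
    return np.linalg.solve(A,v)
def save(c,n): cv2.imwrite("pics/"+n,np.array(c["img"])[:,:,::-1])
E
python3 - <<'E'
from h import *
o=get_obs();print(o["clock"],o["tcp_pos"],o["orientation"])
cs={}
for n in("scene","top"):
    c=capture(n);cs[n]=c;save(c,n+".png");print(n,[k for k in c],c["position"])
    for t in("drive_base","pin","disc","notch","tea_cup","small_glass","stone"):
        print(t,[(np.round(s["pixel"],1).tolist(),round(s["score"],2)) for s in spot_in(c,t)[:4]])
im=np.hstack([cs["scene"]["img"],cs["top"]["img"]])
cv2.imwrite("pics/a.png",cv2.resize(np.vstack([cs["top"]["img"]]),(800,600),interpolation=cv2.INTER_CUBIC)[:,:,::-1])
E
```

```text
0.0 [0.22876734 0.5268885  0.23062844] [-3.13976371e+00 -3.66224373e-04  2.73181754e+00]
scene ['img', 'K', 'position', 'rotation', 'shot'] [-0.40900097 -0.50826788  0.91119783]
drive_base [([285.1, 201.5], 0.61)]
pin [([288.4, 204.0], 0.64)]
disc [([292.4, 183.8], 0.82), ([305.1, 268.6], 0.68)]
notch [([305.9, 266.6], 0.97), ([289.1, 180.7], 0.88)]
tea_cup []
small_glass [([343.1, 217.6], 0.55)]
stone [([288.3, 201.9], 0.15)]
top ['img', 'K', 'position', 'rotation', 'shot'] [0.39352369 0.08060068 1.09472648]
drive_base [([286.2, 191.7], 0.79)]
pin [([283.8, 190.3], 0.65)]
disc [([281.1, 163.7], 0.94), ([361.9, 259.2], 0.61)]
notch [([362.0, 258.5], 0.84), ([280.4, 159.8], 0.81)]
tea_cup [([129.9, 192.6], 0.69)]
small_glass [([367.7, 173.2], 0.92)]
stone [([165.4, 261.8], 0.94)]
```

View pics/a.png

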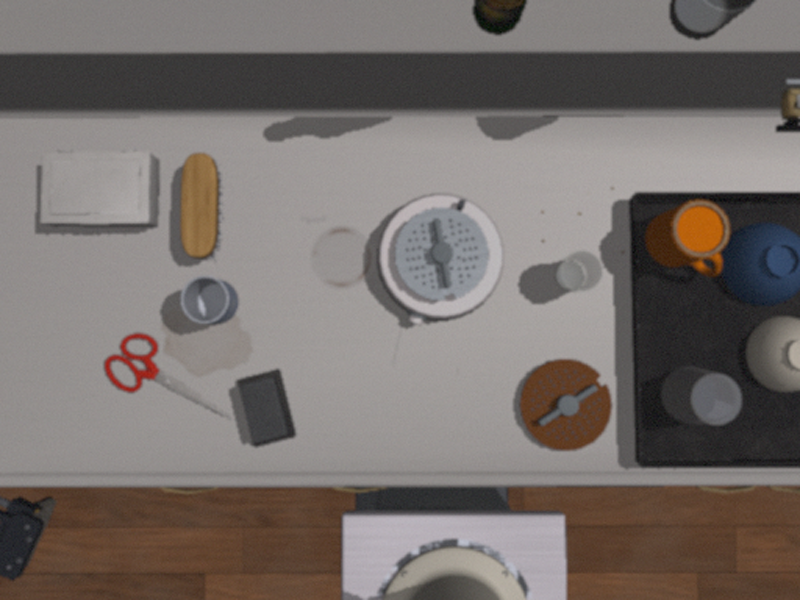

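View pics/scene.png

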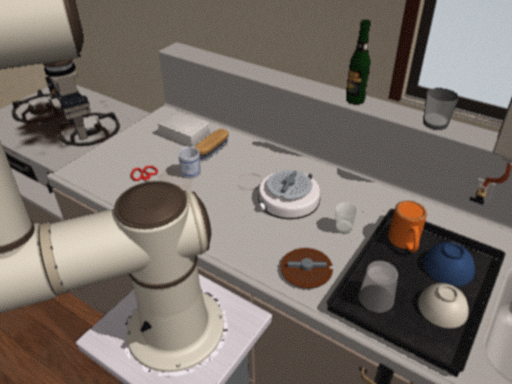

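The top view shows the base at about (441,256) in the 800-wide picture, with the pin heel at (461,204) and the dial at (416,320). The orange-brown disc at (565,405) is a decoy. The scene view agrees with this.

```bash
python3 - <<'E'
from h import *
c=capture("top");s=.64
for n,p,z in(("pinheel",(461*s,204*s),.056),("dial",(416*s,320*s),.02),("disc",(441*s,253*s),.072),("base",(441*s,256*s),.04),("glass",(578*s,272*s),.035)):
    print(n,atz(c,p,z).round(4))
x,y=282,162
im=c["img"][y-48:y+48,x-64:x+64]
cv2.imwrite("pics/b.png",cv2.resize(im,(768,576),interpolation=cv2.INTER_CUBIC)[:,:,::-1])
w=capture("wrist");o=get_obs();print(w["position"],o["tcp_pos"]);print(np.round(w["rotation"],3));print(w["K"])
E
```

```text
Traceback (most recent call last):
  File "h.py", line 7, in atz
    p,d=ray(c,px);return p+d*(z-p[2])/d[2]
                                      ~^^^
IndexError: invalid index to scalar variable.
```

```bash
sed -i '2a from scipy.spatial.transform import Rotation as Ro\ndef rot(c):\n    r=np.array(c["rotation"]);return r if r.shape==(3,3) else Ro.from_euler("xyz",r).as_matrix()' h.py
sed -i 's/np.array(c\["rotation"\])@d/rot(c)@d/; s/np.array(c\["rotation"\]).T/rot(c).T/' h.py
python3 - <<'E'
from h import *
c=capture("top");s=.64
print(c["rotation"])
for n,p,z in(("pinheel",(461*s,204*s),.056),("dial",(416*s,320*s),.02),("disc",(441*s,253*s),.072),("base",(441*s,256*s),.04),("glass",(578*s,272*s),.035)):
    print(n,atz(c,p,z).round(4))
x,y=282,162
im=c["img"][y-48:y+48,x-64:x+64]
cv2.imwrite("pics/b.png",cv2.resize(im,(768,576),interpolation=cv2.INTER_CUBIC)[:,:,::-1])
w=capture("wrist");o=get_obs();print(w["position"],o["tcp_pos"]);print(np.round(w["rotation"],3));print(w["K"])
E
```

```text
[ 6.96609544e-02  8.63115146e-04 -1.57287086e+00]
pinheel [ 0.5872 -0.0107  0.056 ]
dial [0.4269 0.0517 0.02  ]
disc [0.5167 0.0186 0.072 ]
base [0.5163 0.0167 0.04  ]
glass [ 0.4937 -0.177   0.035 ]
[0.1533876  0.55992396 0.38370925] [0.22911574 0.52736567 0.2316266 ]
[-0.297  0.     1.161]
[[345.06820437   0.         254.90694269]
 [  0.         345.06820437 191.29982773]
 [  0.           0.           1.        ]]
```

View pics/b.png

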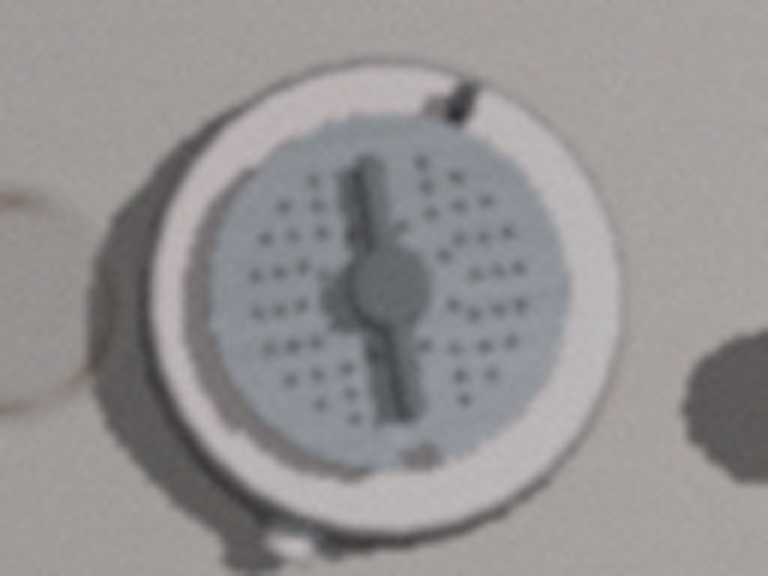

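The notch is at (418,457) in the crop, at the near end of the bar. The pin heel is at (460,103). So the disc has to turn about +150° (counter-clockwise seen from above). Next I move above it for wrist views.

Request:
{"api": "send_rows", "payload": {
  "rows": "0.03 -0.466 -0.352 0 80;0.03 -0.466 -0.352 0 80;0.03 -0.466 -0.352 0 80;0.03 -0.466 -0.352 0 80;0.03 -0.466 -0.352 0 80;0.03 -0.466 -0.352 0 80;0.03 -0.466 -0.352 0 80;0.03 -0.466 -0.352 0 80;0.03 -0.466 -0.352 0 80;0.03 -0.466 -0.352 0 80;0.03 -0.466 -0.352 0 80;0.03 -0.466 -0.352 0 80"
}}

```text
clock: 1.95
tcp_pos: [0.4757, 0.09, 0.2319]
orientation: [3.141, -0.0, 1.33]
ft_force: [0.6, 0.3, 0.7]
gripper_width: 0.323
```

```bash
python3 - <<'E'
from h import *
import pickle
c=capture("wrist");save(c,"w1.png");pickle.dump(c,open("w1.pkl","wb"))
for t in("pin","disc","notch","drive_base"): print(t,[(np.round(s["pixel"],1).tolist(),round(s["score"],2)) for s in spot_in(c,t)[:3]])
E
```

```text
pin [([283.8, 174.9], 0.85)]
disc [([316.7, 218.2], 0.79), ([210.8, 377.4], 0.65)]
notch [([318.6, 217.4], 0.59), ([212.1, 372.6], 0.58)]
drive_base [([284.4, 173.1], 0.59)]
```

Request:
{"api": "send_rows", "payload": {
  "rows": "0.03 -0.06 0.057 0 67;0.03 -0.06 0.057 0 67;0.03 -0.06 0.057 0 67;0.03 -0.06 0.057 0 67;0.03 -0.06 0.057 0 67;0.03 -0.06 0.057 0 67;0.03 -0.06 0.057 0 67;0.03 -0.06 0.057 0 67;0.03 -0.06 0.057 0 67;0.03 -0.06 0.057 0 67;0.03 -0.06 0.057 0 67;0.03 -0.06 0.057 0 67"
}}

```text
clock: 3.2
tcp_pos: [0.5157, 0.0222, 0.2315]
orientation: [-3.141, 0.0, 0.17]
ft_force: [0.2, 0.7, 1.0]
gripper_width: 0.329
```

```bash
python3 - <<'E'
from h import *
import pickle
o=get_obs();print(o["tcp_pos"],o["orientation"],o["joints"])
c=capture("wrist");save(c,"w2.png");pickle.dump(c,open("w2.pkl","wb"))
for t in("pin","disc","notch","drive_base"): print(t,[(np.round(s["pixel"],1).tolist(),round(s["score"],2)) for s in spot_in(c,t)[:3]])
a=cv2.imread("pics/w1.png");b=cv2.imread("pics/w2.png")
cv2.imwrite("pics/w12.png",cv2.resize(np.hstack([a,b]),(800,300)))
cv2.imwrite("pics/w2b.png",cv2.resize(b,(800,600),interpolation=cv2.INTER_CUBIC))
cv2.imwrite("pics/w1b.png",cv2.resize(a,(800,600),interpolation=cv2.INTER_CUBIC))
E
```

```text
[0.51572153 0.02221724 0.23146581] [-3.14075009e+00  4.95603375e-04  1.70199982e-01] [-1.91734259e-01  5.69560670e-03  1.75960434e+00  6.24170108e-04
  1.37705458e+00  1.20874189e+00]
pin [([257.6, 106.1], 0.88)]
disc [([258.6, 169.9], 0.57)]
notch [([262.0, 170.0], 0.87)]
drive_base [([262.4, 100.7], 0.93)]
```

View pics/w2b.png

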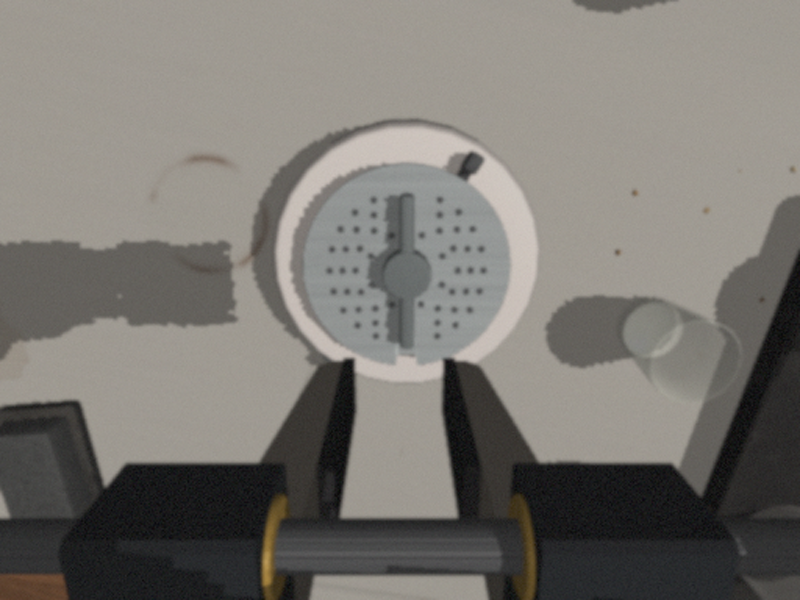

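View pics/w1b.png

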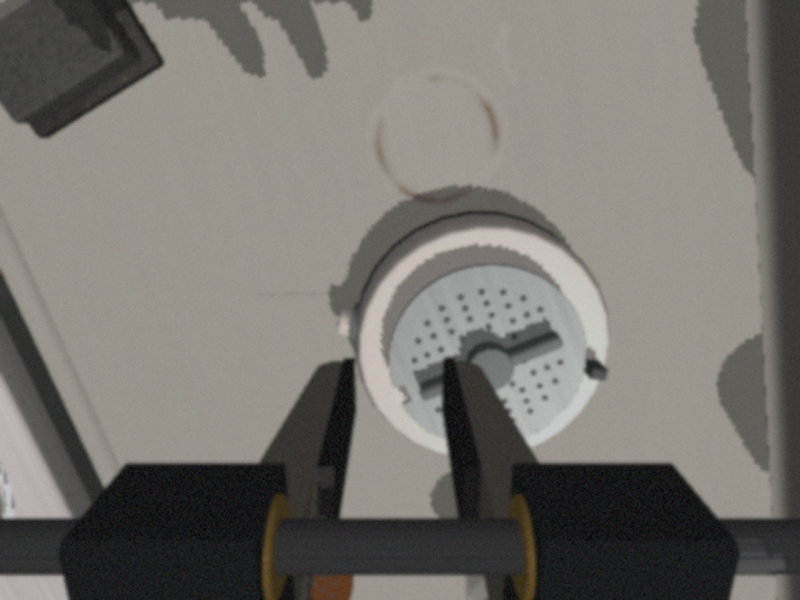

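Both wrist views are clear. In w2 the boss is at (407,274), the notch at (405,352) and the pin key at (470,167), with the bar along tool x. In w1 the boss is at (492,369) and the pin at (597,370).

```bash
python3 - <<'E'
from h import *
import pickle
a=pickle.load(open("w1.pkl","rb"));b=pickle.load(open("w2.pkl","rb"));s=.64
f=lambda p,q:tri(ray(a,np.array(p)*s),ray(b,np.array(q)*s)).round(4)
print("boss",f((492,369),(407,273)),"pin",f((597,370),(470,167)),"bar far end",f((556,336),(407,197)))
bo=atz(b,np.array([407,273])*s,.072);print("boss",bo)
for n,p,z in(("notch",(406,354),.057),("heel",(470,167),.056),("barfar",(407,196),.071),("barnear",(407,348),.071)):
    P=atz(b,np.array(p)*s,z);d=P-bo;print(n,P.round(4),np.hypot(*d[:2]).round(4),np.degrees(np.arctan2(d[1],d[0])).round(1))
# ellipse fits by color in b
L=[atz(b,np.array(p)*s,.057)[:2] for p in((303,265),(510,265),(407,163),(340,188),(330,335),(485,335))]
A=np.c_[2*np.array(L),np.ones(len(L))];r=np.linalg.lstsq(A,(np.array(L)**2).sum(1),rcond=None)[0];print("disc circle",r[:2],np.sqrt(r[2]+r[:2]@r[:2]))
L=[atz(b,np.array(p)*s,.04)[:2] for p in((276,250),(538,250),(407,122),(407,382),(320,152),(500,155))]
A=np.c_[2*np.array(L),np.ones(len(L))];r=np.linalg.lstsq(A,(np.array(L)**2).sum(1),rcond=None)[0];print("base circle",r[:2],np.sqrt(r[2]+r[:2]@r[:2]))
E
```

```text
boss [0.52   0.017  0.0692] pin [ 0.5878 -0.0084  0.0548] bar far end [0.5643 0.0251 0.0606]
boss [0.52082155 0.01725069 0.072     ]
notch [0.4632 0.0075 0.057 ] 0.0584 -170.4
heel [ 0.5868 -0.0091  0.056 ] 0.071 -21.8
barfar [0.5653 0.0251 0.071 ] 0.0452 10.0
barnear [0.4731 0.0088 0.071 ] 0.0485 -169.9
disc circle [0.51799242 0.01653824] 0.06514993790558785
base circle [0.52123747 0.01671622] 0.08628489698204506
```

Request:
{"api": "send_rows", "payload": {
  "rows": "0.026 0.04 0.006 0.04 0;0.026 0.04 0.006 0.07 0;0.026 0.04 0.006 0.1 0;0.026 0.04 0.006 0.12 0;0.026 0.04 0.006 0.135 0;0.026 0.04 0.006 0.145 0;0.026 0.04 0.006 0.15 0;0.026 0.04 0.006 0.153 0;0.026 0.04 0.006 0.153 0;0.026 0.04 0.006 0.153 0"
}}

```text
clock: 4.28
tcp_pos: [0.5572, 0.0217, 0.0795]
orientation: [-3.142, -0.001, 0.167]
ft_force: [-0.2, 0.1, 0.0]
gripper_width: 0.279
```

```bash
python3 - <<'E'
from h import *
o=get_obs();print(o["tcp_pos"],o["orientation"],o["ft_force"],o["gripper_width"]*.0919)
c=capture("wrist");save(c,"w3.png")
E
```

```text
[0.55719812 0.02166661 0.07949551] [-3.14156949e+00 -1.33872794e-03  1.67236589e-01] [-2.33257414e-01  1.25452881e-01  9.75857351e-05] 0.025629837453368557
```

View pics/w3.png

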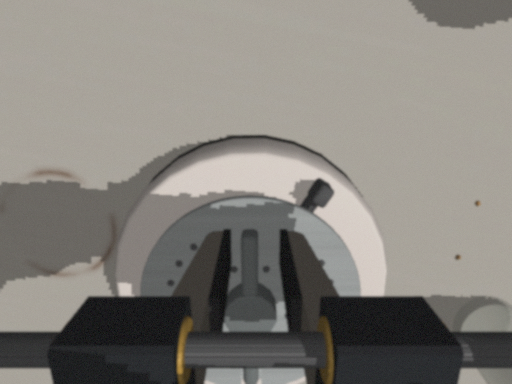

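The fingers straddle the far end of the bar without touching the disc. Next I work out the arc in tool axes.

```bash
cat > arc.py <<'E'
import sys
from h import *
def rows(phi1,n,op,C=(.520,.017),r=.0375,lead=0,z=.079):
    o=get_obs();p=np.array(o["tcp_pos"]);yaw=o["orientation"][2];d=p[:2]-C;f0=np.degrees(np.arctan2(d[1],d[0]))
    x=np.array([np.cos(yaw),np.sin(yaw)]);y=np.array([x[1],-x[0]]);out=[]
    for k in range(1,n+1):
        f=np.radians(f0+(phi1-f0)*k/n);e=np.array(C)+r*np.array([np.cos(f),np.sin(f)])-p[:2]
        t=-(np.degrees(f-yaw)+180)%360; t=-((np.degrees(f-yaw)+180)%360-180)
        out.append("%g %.3f %.3f %.3f %.0f"%(op,e@x,e@y,p[2]-z,t))
    print("phi0",f0.round(1),"yaw",np.degrees(yaw).round(1),"F",np.round(o["ft_force"],1));print(";".join(out))
rows(float(sys.argv[1]),int(sys.argv[2]),float(sys.argv[3]))
E
python3 arc.py 65 12 0.016
```

```text
phi0 7.1 yaw 9.6 F [-0.1 -1.2 -0.1]
0.016 -0.000 -0.003 0.001 -2;0.016 -0.000 -0.006 0.001 -7;0.016 -0.001 -0.009 0.001 -12;0.016 -0.002 -0.012 0.001 -17;0.016 -0.003 -0.015 0.001 -22;0.016 -0.004 -0.018 0.001 -26;0.016 -0.006 -0.021 0.001 -31;0.016 -0.007 -0.024 0.001 -36;0.016 -0.009 -0.026 0.001 -41;0.016 -0.011 -0.028 0.001 -46;0.016 -0.014 -0.031 0.001 -51;0.016 -0.016 -0.032 0.001 -55
```

Request:
{"api": "send_rows", "payload": {
  "rows": "0.016 0 -0.003 0 -2;0.016 0 -0.006 0 -7;0.016 -0.001 -0.009 0 -12;0.016 -0.002 -0.012 0 -17;0.016 -0.003 -0.015 0 -22;0.016 -0.004 -0.018 0 -26;0.016 -0.006 -0.021 0 -31;0.016 -0.007 -0.024 0 -36;0.016 -0.009 -0.026 0 -41;0.016 -0.011 -0.028 0 -46;0.016 -0.014 -0.031 0 -51;0.016 -0.016 -0.032 0 -55"
}}

```text
clock: 5.33
tcp_pos: [0.5374, 0.0507, 0.081]
orientation: [3.137, -0.002, 1.132]
ft_force: [1.9, 0.4, 0.7]
gripper_width: 0.177
```

```bash
python3 arc.py 118 12 0.016; python3 -c "
from h import *
c=capture('wrist');save(c,'w4.png');o=get_obs();print(o['tcp_pos'],o['ft_force'],o['gripper_width']*.0919)"
```

```text
phi0 62.8 yaw 64.8 F [1.9 0.4 0.7]
0.016 -0.000 -0.003 0.002 -3;0.016 -0.001 -0.006 0.002 -7;0.016 -0.001 -0.009 0.002 -12;0.016 -0.002 -0.012 0.002 -16;0.016 -0.003 -0.015 0.002 -21;0.016 -0.004 -0.018 0.002 -26;0.016 -0.005 -0.020 0.002 -30;0.016 -0.007 -0.023 0.002 -35;0.016 -0.009 -0.025 0.002 -39;0.016 -0.011 -0.027 0.002 -44;0.016 -0.013 -0.029 0.002 -49;0.016 -0.015 -0.031 0.002 -53
[0.53696182 0.05076956 0.08093968] [ 0.52672297  0.61494203 -0.32042453] 0.01581975784766454
```

View pics/w4.png

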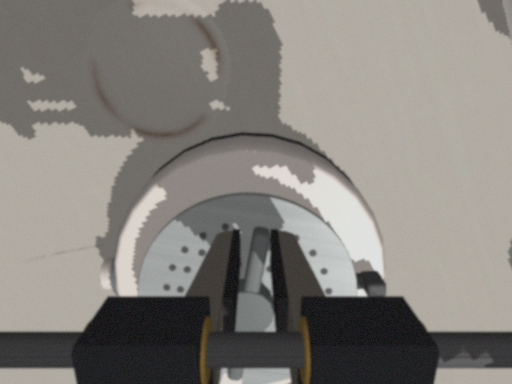

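The disc turns with the bar, which lags by a few degrees, and the forces are small. I carry on.

Request:
{"api": "send_rows", "payload": {
  "rows": "0.016 0 -0.003 0.001 -3;0.016 -0.001 -0.006 0.001 -7;0.016 -0.001 -0.009 0.001 -12;0.016 -0.002 -0.012 0.001 -16;0.016 -0.003 -0.015 0.001 -21;0.016 -0.004 -0.018 0.001 -26;0.016 -0.005 -0.02 0.001 -30;0.016 -0.007 -0.023 0.001 -35;0.016 -0.009 -0.025 0.001 -39;0.016 -0.011 -0.027 0.001 -44;0.016 -0.013 -0.029 0.001 -49;0.016 -0.015 -0.031 0.001 -53"
}}

```text
clock: 6.38
tcp_pos: [0.5035, 0.0503, 0.0809]
orientation: [3.135, 0.003, 2.062]
ft_force: [0.5, 0.7, 0.0]
gripper_width: 0.172
```

```bash
python3 arc.py 154 9 0.016
```

```text
phi0 116.4 yaw 118.1 F [0.5 0.7 0. ]
0.016 0.000 -0.003 0.002 -2;0.016 0.000 -0.005 0.002 -7;0.016 -0.000 -0.008 0.002 -11;0.016 -0.001 -0.011 0.002 -15;0.016 -0.002 -0.013 0.002 -19;0.016 -0.003 -0.016 0.002 -23;0.016 -0.004 -0.018 0.002 -28;0.016 -0.005 -0.021 0.002 -32;0.016 -0.007 -0.023 0.002 -36
```

Request:
{"api": "send_rows", "payload": {
  "rows": "0.016 0 -0.003 0.001 -2;0.016 0 -0.005 0.001 -7;0.016 0 -0.008 0.001 -11;0.016 -0.001 -0.011 0.001 -15;0.016 -0.002 -0.013 0.001 -19;0.016 -0.003 -0.016 0.001 -23;0.016 -0.004 -0.018 0.001 -28;0.016 -0.005 -0.021 0.001 -32;0.016 -0.007 -0.023 0.001 -36"
}}

```text
clock: 7.13
tcp_pos: [0.487, 0.0334, 0.0807]
orientation: [3.137, 0.008, 2.692]
ft_force: [0.4, 1.1, -0.0]
gripper_width: 0.173
```

```bash
python3 arc.py 166 5 0.016; python3 - <<'E'
from h import *
import pickle
c=capture("top");x,y=282,162;pickle.dump(c,open("t5.pkl","wb"))
w=capture("wrist");pickle.dump(w,open("w5.pkl","wb"))
A=cv2.resize(c["img"][y-48:y+48,x-64:x+64],(400,300),interpolation=cv2.INTER_CUBIC)
B=cv2.resize(w["img"],(400,300))
cv2.imwrite("pics/e.png",np.hstack([A,B])[:,:,::-1])
E
```

```text
phi0 153.6 yaw 154.2 F [ 0.4  1.1 -0. ]
0.016 0.001 -0.002 0.002 -2;0.016 0.001 -0.003 0.002 -4;0.016 0.000 -0.005 0.002 -7;0.016 0.000 -0.006 0.002 -9;0.016 -0.000 -0.008 0.002 -12
```

View pics/e.png

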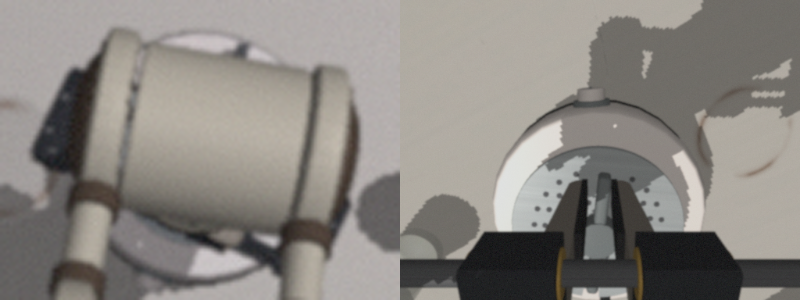

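```bash
python3 - <<'E'
from h import *
import pickle
w=pickle.load(open("w5.pkl","rb"));C=np.array([.520,.017])
for px,z in(((203*1.28,174*1.28),.071),((192*1.28,94*1.28),.035),((200*1.28,200*1.28),.071)):
    P=atz(w,px,z);d=P[:2]-C;print(P.round(4),np.hypot(*d).round(4),np.degrees(np.arctan2(d[1],d[0])).round(1))
E
```

```text
[0.4732 0.042  0.071 ] 0.053 151.9
[0.4275 0.0555 0.035 ] 0.1002 157.4
[0.4892 0.0322 0.071 ] 0.0343 153.8
```

Request:
{"api": "send_rows", "payload": {
  "rows": "0.016 0 -0.001 0.001 -2;0.016 0 -0.003 0.001 -4;0.016 0 -0.004 0.001 -6;0.016 0 -0.004 0.001 -6;0.016 0 -0.002 0.001 -6;0.016 0 -0.002 0.001 -6;0.022 0 -0.002 0 -6;0.022 0 -0.002 -0.03 -6;0.022 0 -0.002 -0.07 -6;0.022 0 -0.002 -0.11 -6;0.022 0 -0.002 -0.15 -6;0.022 0 -0.002 -0.15 -6"
}}

```text
clock: 8.23
tcp_pos: [0.4894, 0.0305, 0.2398]
orientation: [3.136, 0.023, 2.792]
ft_force: [0.7, -0.6, 1.1]
gripper_width: 0.241
```

```bash
python3 - <<'E'
from h import *
import pickle
o=get_obs();print(o["tcp_pos"],o["orientation"])
c=capture("wrist");pickle.dump(c,open("w6.pkl","wb"))
cv2.imwrite("pics/f.png",cv2.resize(c["img"],(800,600),interpolation=cv2.INTER_CUBIC)[:,:,::-1])
E
```

```text
[0.48935603 0.0304947  0.23977754] [3.13639902 0.02324901 2.79236485]
```

View pics/f.png

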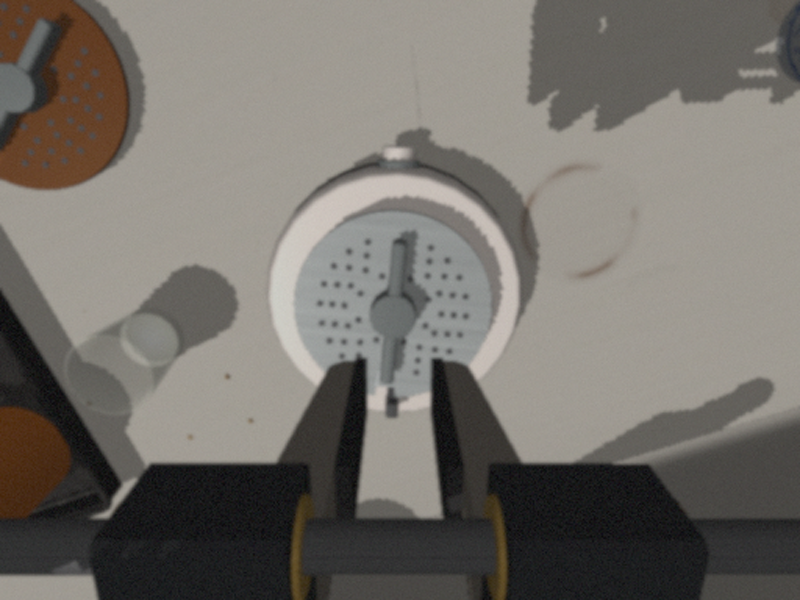

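```bash
python3 - <<'E'
from h import *
import pickle
c=pickle.load(open("w6.pkl","rb"));s=.64
C=None
for n,p,z in(("boss",(393,315),.072),("barN",(400,240),.071),("barF",(387,381),.071),("heel",(392,405),.056),("dial",(398,153),.035)):
    P=atz(c,np.array(p)*s,z)
    if C is None:C=P
    d=P[:2]-C[:2];print(n,P.round(4),np.hypot(*d).round(4),np.degrees(np.arctan2(d[1],d[0])).round(1))
i=c["img"][225:275,215:285];cv2.imwrite("pics/g.png",cv2.resize(i,(700,500),interpolation=cv2.INTER_CUBIC)[:,:,::-1])
E
```

```text
boss [0.5167 0.0175 0.072 ] 0.0 0.0
barN [0.4734 0.0379 0.071 ] 0.0478 154.8
barF [ 0.559  -0.0022  0.071 ] 0.0466 -25.0
heel [ 0.5847 -0.0082  0.056 ] 0.0727 -20.8
dial [0.4275 0.0535 0.035 ] 0.0962 158.0
```

View pics/g.png

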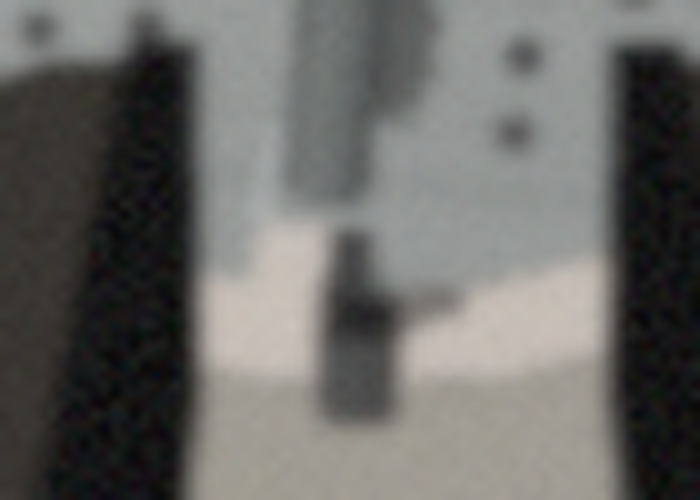

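The crop shows the notch centre at about x=313 and the pin at x=355, so about 5 mm are missing. The bar also measures 155° against the pin axis at 158.5°. The disc needs about +4°, so I go down again and check the pose before the fine push.

Request:
{"api": "send_rows", "payload": {
  "rows": "0.022 0.008 -0.001 0.04 0;0.022 0.008 -0.001 0.08 0;0.022 0.008 -0.001 0.11 0;0.022 0.008 -0.001 0.13 0;0.022 0.008 -0.001 0.145 0;0.022 0.008 -0.001 0.155 0;0.022 0.008 -0.001 0.16 0;0.022 0.008 -0.001 0.16 0;0.022 0.008 -0.001 0.16 0"
}}

```text
clock: 9.03
tcp_pos: [0.4834, 0.0321, 0.0761]
orientation: [3.137, 0.019, 2.792]
ft_force: [-0.1, -0.6, 0.6]
gripper_width: 0.241
```

Request:
{"api": "send_rows", "payload": {
  "rows": "0.016 0 0 -0.002 0;0.016 0 0 -0.002 0;0.016 0 -0.001 -0.002 0;0.016 0 -0.002 -0.002 0;0.016 -0.001 -0.003 -0.002 1;0.016 -0.001 -0.004 -0.002 1;0.016 -0.001 -0.005 -0.002 1;0.016 -0.001 -0.005 -0.002 1;0.016 -0.001 -0.005 -0.002 1"
}}

```text
clock: 9.78
tcp_pos: [0.4826, 0.0269, 0.0781]
orientation: [3.137, 0.019, 2.775]
ft_force: [0.3, 1.1, 0.9]
gripper_width: 0.173
```

```bash
python3 - <<'E'
from h import *
import pickle
o=get_obs();p=np.array(o["tcp_pos"]);y=o["orientation"][2];print(p,np.degrees(y),o["ft_force"],o["gripper_width"]*.0919)
h=o["gripper_width"]*.0919/2-.0045
# pad edges at +ty side, r span +-10mm: contact bar angle
for C in((.519,.017),(.520,.017),(.518,.0172)):
  d=p[:2]-C;x=np.array([np.cos(y),np.sin(y)]);ty=np.array([x[1],-x[0]])
  print(C,[np.degrees(np.arctan2(*(d+x*k+ty*h)[::-1])).round(1) for k in(-.01,0,.01)])
c=capture("wrist");pickle.dump(c,open("w7.pkl","wb"));save(c,"w7.png")
E
```

```text
[0.48262529 0.02693613 0.07808002] 158.9733403787512 [0.26809299 1.06692585 0.89987271] 0.015870435821610376
(0.519, 0.017) [np.float64(159.7), np.float64(159.5), np.float64(159.4)]
(0.52, 0.017) [np.float64(160.4), np.float64(160.0), np.float64(159.8)]
(0.518, 0.0172) [np.float64(159.3), np.float64(159.2), np.float64(159.2)]
```

Request:
{"api": "send_rows", "payload": {
  "rows": "0.016 0 0.003 0 0;0.022 0 0.003 0 0;0.022 0 0.003 0 0;0.022 0 0.003 -0.04 0;0.022 0 0.003 -0.08 0;0.022 0 0.003 -0.12 0;0.022 0 0.003 -0.16 0;0.022 0 0.003 -0.16 0;0.022 0 0.003 -0.16 0"
}}

```text
clock: 10.58
tcp_pos: [0.4822, 0.0298, 0.2409]
orientation: [3.136, 0.025, 2.775]
ft_force: [0.1, -1.3, -1.3]
gripper_width: 0.241
```

```bash
python3 - <<'E'
from h import *
import pickle
o=get_obs();print(o["tcp_pos"],o["orientation"])
c=capture("wrist");pickle.dump(c,open("w8.pkl","wb"))
i=c["img"][130:275,155:350];A=cv2.resize(i,(585,435),interpolation=cv2.INTER_CUBIC)
u=proj(c,[.579,-.006,.057]).round().astype(int);print(u)
j=c["img"][u[1]-25:u[1]+25,u[0]-10:u[0]+10];B=cv2.resize(j,(174,435),interpolation=cv2.INTER_CUBIC)
cv2.imwrite("pics/k.png",np.hstack([A,B])[:,:,::-1])
E
```

```text
[0.48223843 0.02983084 0.24091311] [3.13596778 0.02536839 2.77480783]
[255 259]
```

View pics/k.png

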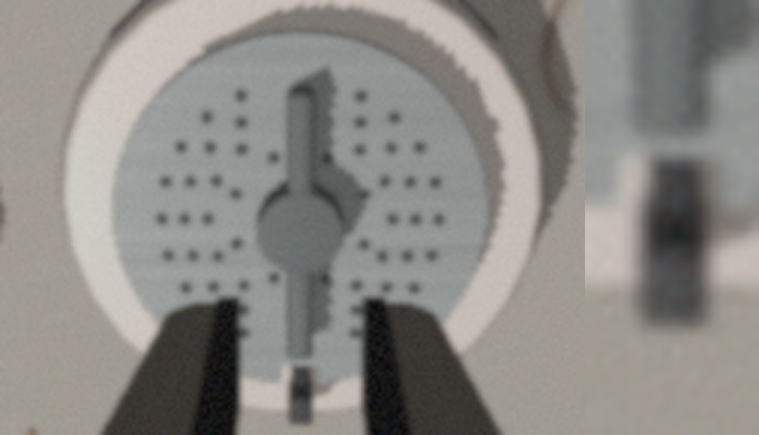

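The bar line (x≈300) and the pin (x≈301) are in line, and the notch straddles the pin to within about 1 mm. Next I close the fingers, centre them over the boss and press.

```bash
python3 - <<'E'
from h import *
import pickle
c=pickle.load(open("w8.pkl","rb"))
b=atz(c,(300/3+155,234/3+130),.072);print("boss",b)
for n,p,z in(("bar",(301,90),.071),("barF",(299,356),.071),("heel",(301,403),.056)):
    d=atz(c,(p[0]/3+155,p[1]/3+130),z)-b;print(n,np.degrees(np.arctan2(d[1],d[0])).round(1),np.hypot(*d[:2]).round(4))
o=get_obs();R=Ro.from_euler("xyz",o["orientation"]).as_matrix();p=np.array(o["tcp_pos"])
for z in(.072,.06): print("tool shift to tip at",z,(R.T@(np.array([.519,.017,z])-p)-[0,0,.017]).round(4))
E
```

```text
boss [0.51767787 0.01698401 0.072     ]
bar 158.6 0.0484
barF -21.4 0.0455
heel -20.6 0.0727
tool shift to tip at 0.072 [-0.0369  0.0007  0.1502]
tool shift to tip at 0.06 [-0.0367  0.0006  0.1622]
```

Request:
{"api": "send_rows", "payload": {
  "rows": "0 -0.037 0.001 0 0;0 -0.037 0.001 0.03 0;0 -0.037 0.001 0.06 0;0 -0.037 0.001 0.09 0;0 -0.037 0.001 0.11 0;0 -0.037 0.001 0.125 0;0 -0.037 0.001 0.135 0;0 -0.037 0.001 0.14 0;0 -0.037 0.001 0.14 0;0 -0.037 0.001 0.14 0"
}}

```text
clock: 11.47
tcp_pos: [0.5187, 0.0174, 0.0993]
orientation: [3.137, 0.02, 2.775]
ft_force: [0.0, -0.4, 0.1]
gripper_width: 0.005
```

Request:
{"api": "send_rows", "payload": {
  "rows": "0 0 0 0.003 0;0 0 0 0.006 0;0 0 0 0.008 0;0 0 0 0.009 0;0 0 0 0.01 0;0 0 0 0.011 0;0 0 0 0.012 0;0 0 0 0.013 0;0 0 0 0.014 0;0 0 0 0.015 0;0 0 0 0.015 0"
}}

```text
clock: 12.38
tcp_pos: [0.5191, 0.0173, 0.0851]
orientation: [3.137, 0.02, 2.775]
ft_force: [-2.7, -0.0, 5.7]
gripper_width: 0.008
```

The tip is 4 mm below the boss's starting height at 5.7 N. That is past the 1.5 mm point where the pin would block, so the notch is on the pin. I go on.

Request:
{"api": "send_rows", "payload": {
  "rows": "0 0 0 0.001 0;0 0 0 0.002 0;0 0 0 0.003 0;0 0 0 0.004 0;0 0 0 0.005 0;0 0 0 0.006 0;0 0 0 0.007 0;0 0 0 0.008 0;0 0 0 0.008 0;0 0 0 0.008 0"
}}

```text
clock: 13.22
tcp_pos: [0.5192, 0.0173, 0.0792]
orientation: [3.138, 0.019, 2.776]
ft_force: [-8.5, 0.3, 17.3]
gripper_width: 0.009
```

Request:
{"api": "send_rows", "payload": {
  "rows": "0 0 0 0.001 0;0 0 0 0.002 0;0 0 0 0.002 0;0 0 0 0.003 0;0 0 0 0.003 0;0 0 0 0.003 0"
}}

```text
clock: 13.72
tcp_pos: [0.5197, 0.0172, 0.0792]
orientation: [3.138, 0.019, 2.776]
ft_force: [-10.9, 1.5, 23.2]
gripper_width: 0.007
```

It's at a hard stop, with the TCP at 0.0792 as the seated height predicts. I retreat and check.

Request:
{"api": "send_rows", "payload": {
  "rows": "0 0 0 0 0;0 0 0 -0.002 0;0 0 0 -0.006 0;0 0 0 -0.015 0;0 0 0 -0.04 0;0 0 0 -0.08 0;0 0.03 0 -0.12 0;0 0.05 0 -0.16 0;0 0.05 0 -0.16 0;0 0.05 0 -0.16 0"
}}

```text
clock: 14.55
tcp_pos: [0.4712, 0.0358, 0.2423]
orientation: [3.137, 0.027, 2.777]
ft_force: [1.0, -0.2, -0.1]
gripper_width: 0.005
```

```bash
python3 - <<'E'
from h import *
o=get_obs();print(o["tcp_pos"],o["ft_force"])
c=capture("wrist");t=capture("top")
A=cv2.resize(c["img"],(512,384));B=cv2.resize(t["img"][95:239,100:388],(768,384))[:,100:388]
u=proj(c,[.519,.017,.05]).round().astype(int)
i=c["img"][max(u[1]-90,0):u[1]+90,u[0]-110:u[0]+110]
cv2.imwrite("pics/m.png",np.hstack([cv2.resize(i,(489,400),interpolation=cv2.INTER_CUBIC),cv2.resize(t["img"][100:292,60:412][:, :],(311,170)) if 0 else np.vstack([cv2.resize(t["img"],(300,225)),cv2.resize(c["img"],(300,175))])])[:,:,::-1])
E
```

```text
[0.47121442 0.03576234 0.24234211] [ 1.04560736 -0.16608759 -0.05322962]
```

View pics/m.png

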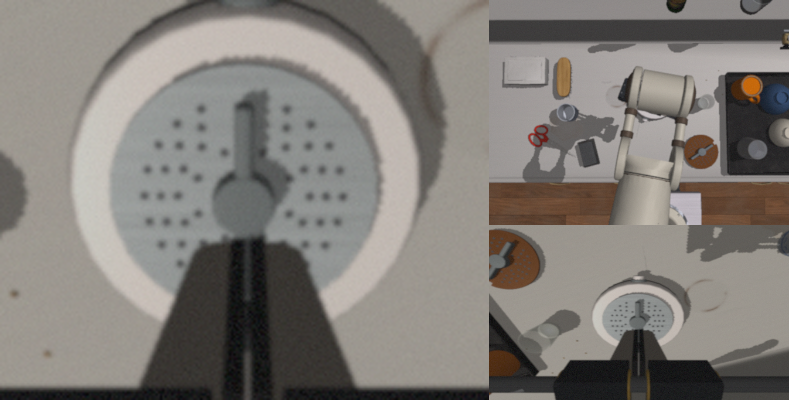

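The disc lies low and level in the base, with only a thin, even shadow. The cup, glass and stone stand where they were.

```bash
python3 -c "
from rig import ctrl
print(ctrl.close_job())"
```

```text
the job is handed in; nothing more can be done
None
```

The disc is turned onto the locating pin and pressed fully home, and I handed the job in at about 15 s on the robot's clock.

- **Turning:** I pushed the bar about 149° counter-clockwise with a fingertip, the fingers straddling the bar. The first look came up about 4° short, so I gave it one small corrective push. After that the bar pointed at −21.4° and the pin at −20.6°, about 1° apart, well inside the notch's clearance.
- **Pressing:** With closed fingers I pressed straight down on the boss. The disc passed the height where the pin would have blocked it and came to a hard stop. The fingertip stopped at 62 mm, where the boss top should be when seated. The force rose to 23 N without any further travel.
- **Last checks:** The final pictures show the disc low in the base with a thin, even shadow. The cup, glass and stone were where they stood, and the gripper touched nothing.
- **Not checked:** The closed fingers hid the notch in the last view, so the final fit on the pin rests on the press height and force. I did not measure the disc's flatness at several points.
- **Disagreements:** The camera measured the pin heel at 71–73 mm from the axis, against 76 mm for the middle of its stated span, and two-view heights came out 1–10 mm low. The tool was also tilted about 1° while pressing.

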